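Set the filtration manifold's cocks for one funnel

TASK

The three cocks of the vacuum filtration manifold were left part-way to dry after rinsing; set them for the next filtration, so that the pump will draw only on the place with the clear funnel. With the fingertips, push the blue lever of that place fully open to its stop (in line with its pipe, pointing at the header pipe on the robot's side) and push the levers of the two places with white dust caps fully shut to their stops (square across their pipes, pointing to the left as seen from the robot). Do not force the levers hard against their stops, and leave the funnel, the caps and the things around where they stand.

Things in the scene. Friction and masses are not known exactly. Their poses are not given: they have to be found in the camera images.
- manifold: stainless filtration manifold, fixed, 370 mm along y, 235 mm along x. Origin: on the worktop under the middle spindle; x points away from the robot, y to its left, z up. Branch pipes along x at y = +120 (left), 0, -120 mm (right), 50 mm up. Header pipe along y at x = -52 mm, top 67 mm up; gauge at its right end (y = -188 mm), top at 112 mm; hose tail at its left end
- cock_left (a joint): lever of the left cock: angle in rad about its upright spindle, counter-clockwise from above. 0 = shut, at a stop: points along the manifold's +y, square across its pipe. 1.571 = open, at the other stop: points along the manifold's -x, in line with the pipe. Stays where it is left; takes about 2 N at the sleeve to turn
- cock_mid (a joint): lever of the middle cock: angle in rad about its upright spindle, counter-clockwise from above. 0 = shut, at a stop: points along the manifold's +y, square across its pipe. 1.571 = open, at the other stop: points along the manifold's -x, in line with the pipe. Stays where it is left; takes about 2 N at the sleeve to turn
- cock_right (a joint): lever of the right cock: angle in rad about its upright spindle, counter-clockwise from above. 0 = shut, at a stop: points along the manifold's +y, square across its pipe. 1.571 = open, at the other stop: points along the manifold's -x, in line with the pipe. Stays where it is left; takes about 2 N at the sleeve to turn
- pivot_left (a point): point on the spindle axis of the left cock, at mid-height of its lever (95 mm above the worktop)
- pivot_mid (a point): point on the spindle axis of the mid cock, at mid-height of its lever (95 mm above the worktop)
- pivot_right (a point): point on the spindle axis of the right cock, at mid-height of its lever (95 mm above the worktop)
- lever_left (a point): centre of the blue sleeve of the left cock's lever, 50 mm from the spindle axis. Lever straight, 71 mm long from the axis to its tip; sleeve 13 mm wide, 10 mm thick (90 to 100 mm above the worktop), from 23 to 71 mm from the axis; free space under it down to 78 mm at the spindle and 67 mm over the header
- lever_mid (a point): centre of the blue sleeve of the mid cock's lever, 50 mm from the spindle axis. Lever straight, 71 mm long from the axis to its tip; sleeve 13 mm wide, 10 mm thick (90 to 100 mm above the worktop), from 23 to 71 mm from the axis; free space under it down to 78 mm at the spindle and 67 mm over the header
- lever_right (a point): centre of the blue sleeve of the right cock's lever, 50 mm from the spindle axis. Lever straight, 71 mm long from the axis to its tip; sleeve 13 mm wide, 10 mm thick (90 to 100 mm above the worktop), from 23 to 71 mm from the axis; free space under it down to 78 mm at the spindle and 67 mm over the header
- seat_left (a point): centre of the floor of the left seat, a shallow steel dish 60 mm across, 70 mm above the worktop (rim at 76 mm)
- seat_mid (a point): centre of the floor of the mid seat, a shallow steel dish 60 mm across, 70 mm above the worktop (rim at 76 mm)
- seat_right (a point): centre of the floor of the right seat, a shallow steel dish 60 mm across, 70 mm above the worktop (rim at 76 mm)
- funnel_center (a point): clear plastic filter funnel with a white foot, 52 mm across, 80 mm tall, loose in the seat of one place; the point is its centre, half-way up (110 mm above the worktop; its rim is at 150 mm). This is the place to open
- funnel: the same funnel; origin at the centre of its underside, z up
- cap_1: white plastic dust cap with a knob, 51 mm across, 30 mm tall, loose in a seat; origin at the centre of its underside. Its place is to be shut
- cap_2: the other dust cap, the same
- dish_center (a point): bystander: round petri dish with blue stained pieces, 96 mm across, 14 mm high, loose on the worktop; its centre
- tweezers_center (a point): bystander: steel tweezers lying on the worktop, 124 mm long; their centre
- timer_center (a point): bystander: small white laboratory timer with three buttons, 58x62x20 mm, on the worktop; its centre
- dropper_center (a point): bystander: brown dropper bottle with a red tip, 38 mm across, 111 mm tall, on the worktop; its centre
Mind the look-alikes: they are no part of the job. What is shaped like the cap_1 but turquoise is not meant.

How it is judged (in metres and radians):
At the end, for the whole second after the job is handed in: The lever of the place that carries the funnel is within 0.1 rad (6 degrees) of its open stop and the levers of the two capped places are within 0.1 rad of their shut stops, all at rest; the funnel stands upright in its seat and each cap lies in a seat (within 12 mm) (((horizontal distance between funnel_center and seat_left below 0.012 m and value of joint cock_left above 1.47 rad and value of joint each of cock_mid, cock_right below 0.1 rad) or (horizontal distance between funnel_center and seat_mid below 0.012 m and value of joint cock_mid above 1.47 rad and value of joint each of cock_left, cock_right below 0.1 rad) or (horizontal distance between funnel_center and seat_right below 0.012 m and value of joint cock_right above 1.47 rad and value of joint each of cock_left, cock_mid below 0.1 rad)) and (distance between funnel and seat_left below 0.012 m or distance between funnel and seat_mid below 0.012 m or distance between funnel and seat_right below 0.012 m) and (distance between cap_1 and seat_left below 0.012 m or distance between cap_1 and seat_mid below 0.012 m or distance between cap_1 and seat_right below 0.012 m) and (distance between cap_2 and seat_left below 0.012 m or distance between cap_2 and seat_mid below 0.012 m or distance between cap_2 and seat_right below 0.012 m) and angle between funnel's own z axis and vertical below 0.1 rad and velocity of joint cock_left between -0.02 and 0.02 rad/s and velocity of joint cock_mid between -0.02 and 0.02 rad/s and velocity of joint cock_right between -0.02 and 0.02 rad/s); the robot touches nothing.
It fails at once if the funnel or a dust cap is lifted or shifted more than 12 mm (distance of any of funnel, cap_1, cap_2 from where it was at the start of the episode above 0.012 m).
It fails at once if the dish, tweezers, timer or dropper bottle is shifted more than 15 mm (distance of any of dish_center, tweezers_center, timer_center, dropper_center from where it was at the start of the episode above 0.015 m).
It fails at once if a lever is forced or pinched with more than 40 N (contact force between the fingers and cock_left above 40 N or contact force between the fingers and cock_mid above 40 N or contact force between the fingers and cock_right above 40 N).
It fails at once if a lever is pushed with something other than the fingers (the gripper's body or the arm) (contact force between the arm and cock_left above 2 N or contact force between the arm and cock_mid above 2 N or contact force between the arm and cock_right above 2 N).
It also fails if it takes over 48 s, if anything falls off the work surface, if the arm or the gripper's body presses on something with over 40 N, if the wrist force passes 120 N, or if a joint passes its speed limit or range.

ROBOT

A 6-joint arm with a two-finger parallel gripper is mounted at the origin on a cart in front of the work surface, level with it; the furniture and walls round the work are solid. World frame = base frame: x ahead of the robot, y to its left, z up, the work surface at z = 0. Lengths are in mm, angles in rad, forces in N, time in s.
With the tool pointing down it reaches from about 325 to 850 mm from the base axis. Payload 15.5 kg.
Tool frame: the origin (TCP) lies at the very end of the fingers, on their centre line; the grasp point (between the pads) lies env.tcp_to_grasp behind it (env.tcp_to_grasp is the distance from the TCP to the grasp point, in mm); x points along the fingers, y is the direction in which the jaws open and shut, and the axes are right-handed (so a half turn about x gives the same grasp; the last joint's range is limited). The gripper opens to 91 mm and grips with 3 to 60 N. Pads are 32 mm wide; open, the fingers measure 118 mm over their backs; the gripper's body (76 mm by 178 mm) begins 60 mm behind the grasp point.
Start: joints at [-1.294, 0.494, 1.345, -0, 1.302, -0.096], TCP at [227.641, -582.07, 213.915] pointing down, gripper open.
Joint ranges: [-2.91, 2.91], [-0.82, 2.16], [0.22, 2.67], [-1.22, 4.37], [0.12, 2.79], [-3.08, 3.08]. Speed limits (rad/s): [1.89, 1.89, 2.57, 3.01, 3.01, 3.01].

INTERFACE

Orientations are given as a rotation vector (axis times angle).
In Python, from rig import env, eoat, kinematics, cams gives the robot as it stands. Calls block until the motion is done:
- env.movep(position, orientation): joint-space move of the TCP to a pose.
- env.move_l(position, rotation=None, velocity=150, force_limit=None): straight line of the TCP; rotation=None keeps the orientation; velocity is the mean speed in mm/s. With force_limit (N) it stops when the force on the tool has changed by that much, and returns True; else False.
- env.goto_joints(angles): joint-space move.
- eoat.gripper_to(opening, effort=None): finger opening in mm; effort is the grip in N (None keeps the last); returns when the fingers have stopped.
- env.hold(seconds).
- kinematics.solve_ik(position, orientation): joint angles nearest the present ones, or None.
- env.state(): the state.
- cams.get_image(name): name is "scene" or "top" or "wrist"; returns a dict with "pixels" (400x640x3 uint8, red, green, blue), "fx", "fy", "cx", "cy" (pixels), "rvec" (rotation vector, rad) and "tvec" (3), from world to camera coordinates, as OpenCV has them. Camera axes: x right, y down, z forward; pixel columns grow to the right and rows downward; lengths in mm; the calibration is good to about 2 mm. A picture is of the moment at which its call begins. There is no depth.
A pose or a line that the arm cannot do raises env.PlanningError and nothing moves.
- env.close_job(): hands the job in, once; it reports no verdict.
The state is a dict: "time": time; "qpos": joint angles; "qvel": joint speeds; "tau": joint torques, N m; "position": TCP position; "ee_rot": TCP orientation; "contact_force": force on the tool from outside, world axes, zero at the start; "torque": the same for the moment, N m; "gripper_width": finger opening in mm.
Only numpy, scipy, OpenCV 4.12 (cv2) and the standard library are available. Lean on these libraries where they do the work, as an engineer would, in place of code of your own. Each camera call takes 0.05 s, during which the arm holds its last target. There are 200 camera calls.

## Working session

There is one attempt and no reset: what is moved stays moved. The work goes in short steps, each a Python script; the robot and the scene stay as the last script left them, time stands still between calls to the robot, and variables do not carry over. Pictures are saved under pics/ and viewed, about 8 in all and at most 12, crops included, and the job is handed in when it is done.

```bash
mkdir -p pics; ls
python3 - <<'E'
from rig import env,eoat,kinematics,cams
import cv2,numpy as np
for n in ["scene","top"]:
    d=cams.get_image(n); np.savez(f"pics/{n}.npz",**d); cv2.imwrite(f"pics/{n}0.png",d["pixels"][...,::-1])
    R=cv2.Rodrigues(np.array(d["rvec"]))[0]; print(n,-R.T@np.array(d["tvec"]),d["fx"],R[2])
s=env.state(); print(s["time"],s["ee_rot"],s["gripper_width"],env.tcp_to_grasp)
E
```

```text
pics
scene [-230.67721905  698.76080467  673.19698387] 443.88861747373943 [ 0.71515072 -0.49766304 -0.49080642]
top [ 444.65653878  139.53621071 1388.08897072] 510.2020432515621 [ 0.11732145 -0.00670392 -0.99307136]
0.1 [ 2.01811217  0.38167495 -2.01824631] 90.97784492282634 18.8
```

View pics/top0.png

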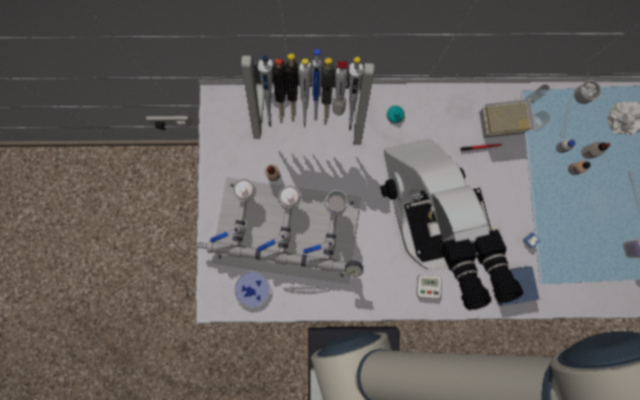

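View pics/scene0.png

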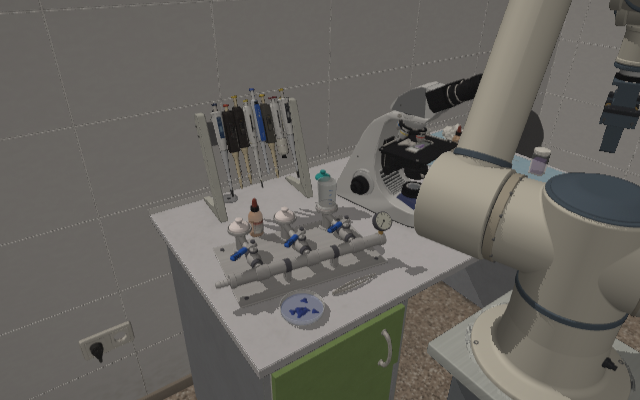

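The top view shows white caps at about (244,190) and (289,196), a clear funnel candidate at (336,202), and a turquoise look-alike at (396,113). The blue sleeves are near (219,238), (265,246) and (312,249). I'll enlarge to confirm, and measure.

```bash
cat > h.py <<'E'
import cv2,numpy as np
def ray(d,uv,z):
    R=cv2.Rodrigues(np.array(d["rvec"]))[0]; c=-R.T@np.array(d["tvec"])
    v=R.T@np.array([(uv[0]-d["cx"])/d["fx"],(uv[1]-d["cy"])/d["fy"],1.]); return c+v*(z-c[2])/v[2]
def proj(d,P): return cv2.projectPoints(np.array(P,float).reshape(-1,3),np.array(d["rvec"]),np.array(d["tvec"]),np.array([[d["fx"],0,d["cx"]],[0,d["fy"],d["cy"]],[0,0,1.]]),None)[0].reshape(-1,2)
def blobs(d,roi):
    x0,y0,x1,y1=roi; hsv=cv2.cvtColor(np.ascontiguousarray(d["pixels"]),cv2.COLOR_RGB2HSV)
    m=cv2.inRange(hsv,(100,130,50),(125,255,255)); k=np.zeros_like(m); k[y0:y1,x0:x1]=m[y0:y1,x0:x1]
    n,l,s,c=cv2.connectedComponentsWithStats(k)
    out=[]
    for i in range(1,n):
        if s[i,4]<12: continue
        p=np.argwhere(l==i)[:,::-1].astype(float); _,_,vt=np.linalg.svd(p-p.mean(0)); t=(p-p.mean(0))@vt[0]
        out.append((c[i],s[i,4],c[i]+vt[0]*t.min(),c[i]+vt[0]*t.max()))
    return sorted(out,key=lambda o:o[0][0])
E
python3 - <<'E'
from h import *
t=dict(np.load("pics/top.npz")); s=dict(np.load("pics/scene.npz"))
for d,roi in((t,(195,215,345,265)),(s,(220,205,370,275))):
    for c,a,e0,e1 in blobs(d,roi): 
        A,B=ray(d,e0,97),ray(d,e1,97); print(c.round(1),a,ray(d,c,97).round(1),A[:2].round(),B[:2].round(),round(np.hypot(*(A-B)[:2])), 'world angle',np.degrees(np.arctan2(*(A-B)[1::-1])).round(1))
for uv,z in(((244,189),100),((289,195),100),((336,202),150),((240,228),95),((285,237),95),((330,243),95),((353,268),112),((252,290),10),((272,173),60),((396,113),20)): print(uv,ray(t,uv,z).round())
a=cv2.resize(t["pixels"][155:305,190:370],None,fx=4.4,fy=4,interpolation=3)[:,:,::-1]
a=cv2.resize(t["pixels"][160:305,192:372],None,fx=4,fy=4,interpolation=3)[:,:,::-1]
b=cv2.resize(s["pixels"][160:300,215:395],None,fx=4,fy=4,interpolation=3)[:,:,::-1]
cv2.imwrite("pics/tc.png",a);cv2.imwrite("pics/sc.png",b)
E
```

```text
[218.9 236.5] 56 [498.4 387.8  97. ] [506. 369.] [490. 408.] 41 world angle -67.0
[265.5 245.2] 59 [475.4 270.3  97. ] [485. 251.] [465. 290.] 44 world angle -62.3
[311.9 248.6] 57 [465.8 153.3  97. ] [472. 134.] [460. 173.] 41 world angle -73.6
[238.2 253.5] 86 [495.4 390.2  97. ] [504. 368.] [487. 412.] 46 world angle -68.9
[290.6 240.4] 74 [473.3 270.9  97. ] [484. 249.] [463. 293.] 48 world angle -64.4
[334.4 226.7] 69 [462.7 155.5  97. ] [469. 132.] [457. 179.] 48 world angle -75.4
(244, 189) [618. 325. 100.]
(289, 195) [602. 210. 100.]
(336, 202) [578.  93. 150.]
(240, 228) [520. 335.  95.]
(285, 237) [496. 221.  95.]
(330, 243) [479. 108.  95.]
(353, 268) [417.  52. 112.]
(252, 290) [359. 315.  10.]
(272, 173) [666. 257.  60.]
(396, 113) [837. -81.  20.]
```

View pics/tc.png

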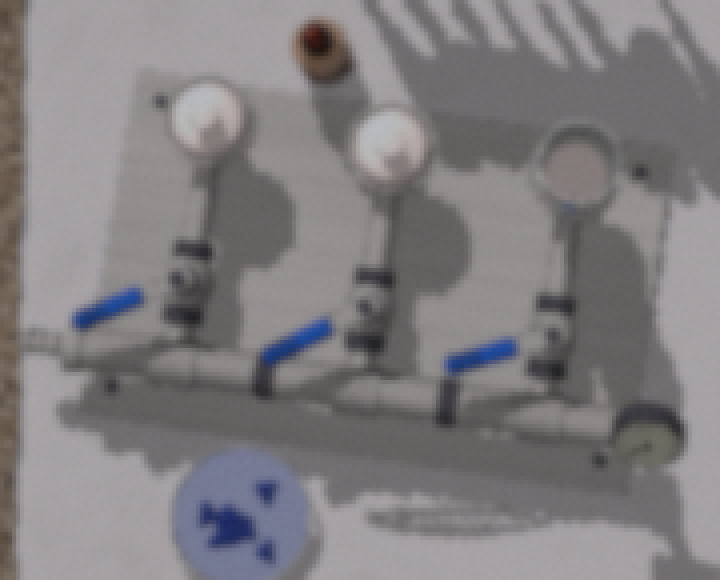

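View pics/sc.png

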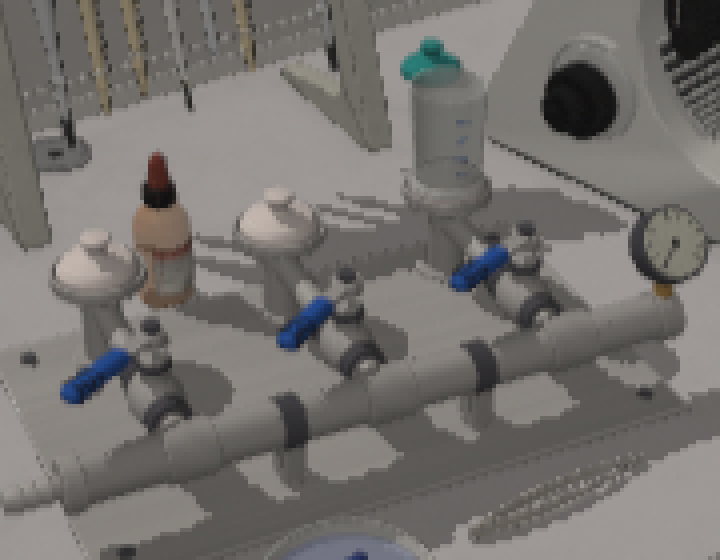

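The crops confirm it. The clear funnel with graduations is in the right seat (crop (575,170) top, (450,130) scene), and white knobbed caps are in the left and mid seats. The turquoise cap stands on the bench behind, so it's not part of the job. The plan is to open right and shut left and mid. Next I'll check the microscope clearance and the IK.

```bash
cat >> h.py <<'E'
# manifold frame from sleeves (mean of both views, lever axis 47-50 mm)
S={'L':((497,389),112.0),'M':((474.5,270.5),116.7),'R':((464.5,154),105.5)}
sp={}
for k,(c,a) in S.items(): sp[k]=np.array(c)-48*np.array([np.cos(np.radians(a)),np.sin(np.radians(a))])
yv=sp['L']-sp['R']; yaw=np.arctan2(yv[1],yv[0])-np.pi/2
cy,sy=np.cos(yaw),np.sin(yaw); RM=np.array([[cy,-sy],[sy,cy]])
mid=sum(sp.values())/3
for k,o in (('L',120),('M',0),('R',-120)): sp[k]=mid+RM@[0,o]
ang={k:np.radians(S[k][1]-90)-yaw for k in S}
def pusher(k,a,sgn,r,gap,hx,hy,z):
    """sgn=+1: pusher on the CCW side (shutting); -1: on the other side (opening)"""
    u=np.array([-np.sin(a),np.cos(a)]); t=np.array([-np.cos(a),-np.sin(a)])
    h=6.5+hx*abs(t[0])+hy*abs(t[1])+gap
    return [*(sp[k]+RM@(r*u+sgn*h*t)),z]
from scipy.spatial.transform import Rotation as Ro
def rot(zdir): # tool x down, tool z along world angle
    x=np.array([0,0,-1.]); z=np.array([np.cos(zdir),np.sin(zdir),0]); return Ro.from_matrix(np.c_[x,np.cross(z,x),z]).as_rotvec()
E
python3 - <<'E'
from h import *
from rig import env,kinematics
t=dict(np.load("pics/top.npz")); s=dict(np.load("pics/scene.npz"))
print(sp,np.degrees(yaw),ang,"frame resid checks: cap seats rel",[ (RM.T@(ray(t,p,z)[:2]-sp[k])).round(1) for k,p,z in(('L',(244,189),95),('M',(289,195),95),('R',(336,202),150))], "gauge",(RM.T@(ray(t,(353,268),105)[:2]-mid)).round(1))
def tri(a,b):
    def cr(d,uv): 
        c=ray(d,uv,1e-9+ -0.0); R=cv2.Rodrigues(d["rvec"])[0]; o=-R.T@d["tvec"]; v=c-o; return o,v/np.linalg.norm(v)
    o1,v1=cr(t,a);o2,v2=cr(s,b); A=np.c_[v1,-v2]; k=np.linalg.lstsq(A,o2-o1,rcond=None)[0]; p,q=o1+k[0]*v1,o2+k[1]*v2; return ((p+q)/2).round(),np.linalg.norm(p-q).round()
print(tri((460,240),(478,80)),tri((475,300),(432,98)), tri((390,188),(360,186)))
print(Ro.from_rotvec(env.state()["ee_rot"]).as_matrix().round(2))
for P in([140,-400,550],[400,110,550]):
  for zd in (yaw,yaw+np.pi,yaw+np.pi/2,yaw-np.pi/2): print(P,round(zd,2),kinematics.solve_ik(P,rot(zd)))
for k,zd in(('R',yaw-np.pi/2),('R',yaw+np.pi/2),('M',yaw),('L',yaw),('R',yaw)):
  print(k,zd,kinematics.solve_ik(pusher(k,ang[k],1 if k!='R' else -1,50,12,16,13.5,83),rot(zd)))
E
```

```text
{'L': array([514.97372136, 345.13018722]), 'M': array([496.12529016, 226.61969553]), 'R': array([477.27685895, 108.10920384])} -9.03688433707136 {'L': np.float64(0.5416958212425528), 'M': np.float64(0.6237262960862864), 'R': np.float64(0.42824941986292137)} frame resid checks: cap seats rel [array([105.8,  -2.9]), array([107.6,   1.1]), array([101.3,   0.9])] gauge [ -51.1 -185.6]
(array([ 435., -168.,  400.]), np.float64(100.0)) (array([ 396., -125.,  387.]), np.float64(103.0)) (array([619., -52.,  75.]), np.float64(5.0))
[[-0.    0.36 -0.93]
 [ 0.   -0.93 -0.36]
 [-1.   -0.   -0.  ]]
[140, -400, 550] -0.16 [-1.37522416  0.03448972  1.11498593  0.          1.992117   -2.7882971 ]
[140, -400, 550] 2.98 [-1.37522416e+00  3.44897227e-02  1.11498593e+00 -4.44089210e-16
  1.99211700e+00  3.53295551e-01]
[140, -400, 550] 1.41 [-1.37522416  0.03448972  1.11498593  0.          1.992117    1.92409188]
[140, -400, 550] -1.73 [-1.37522416e+00  3.44897227e-02  1.11498593e+00 -4.44089210e-16
  1.99211700e+00 -1.21750078e+00]
[400, 110, 550] -0.16 [ 1.24200745e-01  1.92947132e-02  1.13079204e+00 
[... 264 characters left out ...]

[400, 110, 550] -1.73 [ 1.24200745e-01  1.92947132e-02  1.13079204e+00 -4.44089210e-16
  1.99150590e+00  2.81924130e-01]
R -1.7285197125986969 [ 2.07881400e-01  5.32078815e-01  1.72699528e+00 -4.44089210e-16
  8.82518563e-01  3.65604785e-01]
R 1.4130729409910963 [ 0.2078814   0.53207881  1.72699528  0.          0.88251856 -2.77598787]
M -0.1577233858038003 [ 4.06412986e-01  5.09915518e-01  1.77951509e+00 -4.44089210e-16
  8.52162041e-01 -1.00665996e+00]
L -0.1577233858038003 [ 5.85989633e-01  6.03123517e-01  1.56008066e+00 -4.44089210e-16
  9.78388479e-01 -8.27083308e-01]
R -0.1577233858038003 [ 2.07881400e-01  5.32078815e-01  1.72699528e+00 -4.44089210e-16
  8.82518563e-01 -1.20519154e+00]
```

The frame agrees with the given sizes: spacing 120, seats at about x = +105, gauge measured at (-51,-186) against a given (-52,-188). Now I'll swing over high, clear of the microscope, and open the right cock.

```bash
cat >> h.py <<'E'
def push(env,k,sgn,angs,r,hx,hy,z=84,v=40,F=12):
    for i,a in enumerate(angs):
        hit=env.move_l(pusher(k,a,sgn,r,0,hx,hy,z),velocity=v if i<len(angs)-1 else 20,force_limit=F)
        st=env.state(); print(k,round(a,2),hit,round(st["time"],2),np.round(st["position"],1),np.round(st["contact_force"],1))
        if hit: break
E
python3 - <<'E'
from h import *
from rig import env,eoat,kinematics,cams
zd=yaw-np.pi/2; a0=ang['R']
q=np.array(env.state()["qpos"]); az=np.arctan2(-582,227.6)
eoat.gripper_to(0,20)
env.movep([400*np.cos(az),-400+400*(1+np.sin(az)),550],env.state()["ee_rot"])
p=pusher('R',a0,-1,55,12,13.5,16,84)
az=np.arctan2(p[1],p[0]); env.movep([400*np.cos(az),400*np.sin(az),550],rot(zd)); print(env.state()["time"])
env.movep([p[0],p[1],190],rot(zd)); print(env.state()["time"],env.state()["gripper_width"])
d=cams.get_image("scene"); 
print(env.move_l(p,velocity=120,force_limit=15),env.state()["time"],np.round(env.state()["position"],1),np.round(env.state()["contact_force"],1))
d=cams.get_image("top"); e=cams.get_image("scene")
im=np.vstack([cv2.resize(x["pixels"][y:y+90,c:c+180],None,fx=4,fy=3.3) for x,y,c in((d,185,195),(e,170,220))])[:,:,::-1]
cv2.imwrite("pics/p1.png",im)
E
```

```text
5.1417
6.5667 0.36147732595787285
False 7.65 [499.1 171.2  84.6] [-1.  -0.2  0.6]
```

View pics/p1.png

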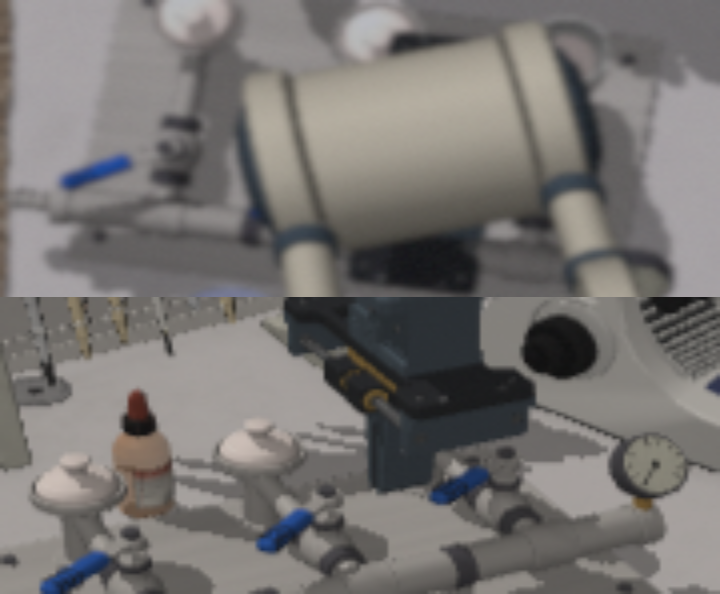

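The picture shows the closed fingers (bottom half, ~(400,460)) just beyond the right lever (~(460,485)), touching nothing. Now to push it open.

Run:
```python
from h import *
from rig import env,eoat,kinematics,cams
push(env,'R',-1,[ang['R']+.05,.8,1.2,1.5,1.69],55,13.5,16)
e=cams.get_image("scene"); b=blobs(e,(220,180,400,280))
for c,a,e0,e1 in b: print(c.round(1),a,ray(e,c,97).round(1),np.degrees(np.arctan2(*(ray(e,e0,97)-ray(e,e1,97))[1::-1])).round(1))
```

```text
R 0.48 False 8.26 [484.3 168.4  84.1] [ 0.5 -0.2  0. ]
R 0.8 False 8.87 [465.9 168.6  84. ] [-0.9  0.7  0.2]
R 1.2 False 9.65 [442.8 158.5  83.9] [ 0.3 -0.1  0.1]
R 1.5 False 10.32 [428.8 143.2  84. ] [-0.2 -0.  -0.2]
R 1.69 True 10.71 [426.7 139.   84.1] [ 1.5  8.2 -0.7]
[238.1 253.7] 89 [495.  390.6  97. ] -68.0
[290.5 240.5] 76 [473.1 271.3  97. ] -64.4
[359.6 231.8] 20 [412.3 120.2  97. ] -19.3
```

The stop came exactly where the geometry puts the open stop: finger at (-54.8, 22.6) in the lever frame, 22.5 expected. I'll back off and do mid and left.

Run:
```python
from h import *
from rig import env,eoat,kinematics,cams
def back(v):
    p=np.array(env.state()["position"]); p[:2]+=RM@v; env.move_l(p,velocity=60); p[2]=130; env.move_l(p,velocity=120)
back([0,10])
for k in 'ML':
    p=pusher(k,ang[k],1,50,12,16,13.5,130); env.movep(p,rot(yaw))
    print(k,"down",env.move_l([p[0],p[1],84],velocity=100,force_limit=15),round(env.state()["time"],2))
    push(env,k,1,[ang[k]-.05,.25,.08,-.13],50,16,13.5)
    print("rel",(RM.T@(np.array(env.state()["position"])[:2]-sp[k])).round(1))
    back([-10,0])
p=env.state()["position"]; az=np.arctan2(p[1],p[0])
env.movep([400*np.cos(az),400*np.sin(az),400],rot(yaw)); env.movep([400*np.cos(-.1),400*np.sin(-.1),550],rot(yaw)); print(env.state()["time"])
d=cams.get_image("top"); e=cams.get_image("scene")
for x,roi in((d,(195,205,355,285)),(e,(220,200,400,285))):
  for c,a,e0,e1 in blobs(x,roi): print(c.round(1),a,ray(x,c,97).round(1),"a=",(np.arctan2(*(ray(x,e0,97)-ray(x,e1,97))[1::-1])-np.pi/2-yaw).round(3))
im=np.vstack([cv2.resize(x["pixels"][y:y+h,c:c+180],None,fx=4,fy=s) for x,y,h,c,s in((d,175,110,195,2.7),(e,165,125,220,2.4))])[:,:,::-1]
cv2.imwrite("pics/p2.png",im)
```

```text
M down False 13.51
M 0.57 False 14.03 [451.2 261.5  84. ] [ 0.4 -0.1  0. ]
M 0.25 False 14.68 [466.5 274.3  84. ] [-0.5  0.4 -0.4]
M 0.08 False 15.1 [477.  278.5  84. ] [-0.6  0.2 -0.7]
M -0.13 True 15.53 [482.3 279.8  83.4] [-2.  0.  1.]
rel [-22.   50.3]
L down False 17.48
L 0.49 False 17.99 [473.3 383.6  84. ] [-0.4 -0.6 -0.8]
L 0.25 False 18.52 [485.4 392.8  84. ] [0.2 0.7 0.2]
L 0.08 False 18.94 [495.8 397.   84. ] [ 0.1  1.  -0.2]
L -0.13 True 19.38 [501.2 398.3  83.3] [-3.2 -0.1  2.2]
rel [-22.   50.3]
22.8583
[218.1 226.7] 52 [523.4 390.   97. ] a= -0.017
[264.7 233.6] 53 [504.7 272.2  97. ] a= 0.006
[327.1 261.6] 69 [433.  115.5  97. ] a= -1.584
[232.1 248.1] 95 [520.7 392.5  97. ] a= -3.14
[282.6 234.9] 84 [502.1 274.5  97. ] a= -3.17
[355.8 228.3] 67 [428.7 118.1  97. ] a= -1.579
```

View pics/p2.png

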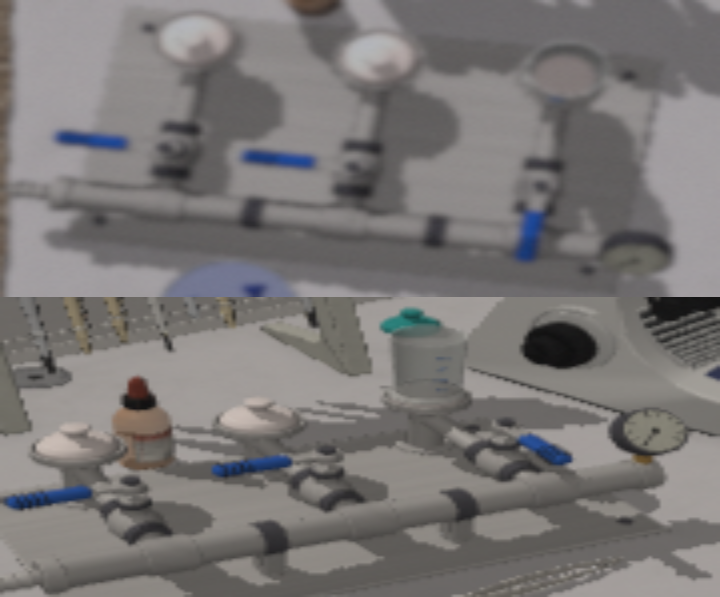

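The final picture shows the left and mid levers square across their pipes ((90,140), (280,158)), the right lever in line over the header (530,235), and the funnel and caps in their seats. The measured angles are within about 0.03 rad of the stops, and the arm is clear.

Run:
```python
from rig import env
env.hold(0.3); print(env.state()["time"]); env.close_job()
```

```text
23.2583
the job is handed in; nothing more can be done
```

I opened the right cock, where the clear funnel stands, and shut the left and mid cocks, which carry the white dust caps. All three levers were pushed to their stops with the closed fingertips. I handed the job in at 23.3 s; no verdict is reported.

- **Stops:** each push ended on the 12 N force limit. The finger position there matched the expected stop to within 0.5 mm, and the readings just after each stop were at most about 8 N.
- **Lever angles:** my last check in both camera views put every lever within about 0.03 rad of its stop, against the 0.1 rad allowed.
- **Surroundings:** in the last picture the funnel and both caps looked undisturbed in their seats, and the arm was well clear. I judged this by eye and did not measure any shift. The dish, tweezers and dropper were only partly in that crop, and the timer was outside it. The arm made no contact outside the levers that I saw in the force readings.
- **Disagreement:** the two views differed by 2–5 mm in sleeve position, roughly the camera calibration error. My two-view estimate of the microscope's height did not close (a miss of about 100 mm), so I passed it with the fingertips at 550 mm.

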